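Open the line winder's guard gate and hold it wide

TASK

Open the line winder for taking out its reel: squeeze the guard's two catches fully in, the outer one (farther from the gate) first and then the one next to the gate, while the gate stays shut; then take the gate by its upright handle, swing it out past its detent until it stands wide open, about square to the fence, and finish still holding it there by the handle, because it swings back when let go. Leave the other things on the bench where they are.

Things in the scene. Friction and masses are not known exactly. Their poses are not given: they have to be found in the camera images.
- winder: Line winder, fixed: dark steel deck (320 x 460 x 12 mm) with a clear fence round a reel; on its robot side a gate and a black catch block. Origin: underside of the deck, on the closed gate's line. x points from the gate into the fence, y along the closed gate from catches to hinge, z up. In mm: deck x -160..160, y -310..150; gate y -85..110; block x -38..18, y -295..-100
- catch_outer_mid (a point): Outer, taller catch at the block's far end: centre between its two upright tabs, half-way up them (22 mm above the block's top, which is 100 mm above the table). Fixed; axes as the winder's. Tabs: plates 26 (x) x 8 (y) mm, 44 mm high, one each side along y; outer faces 56 mm apart as found, 36 mm when fully squeezed. They move together, resist with about 8 N and stay in
- catch_outer (a joint): how far each tab of the outer catch is squeezed in: 0 out (as found), 0.010 m fully in. Its bolt, just in front of the gate's free end, clears the gate after 7 mm
- catch_inner_mid (a point): Inner catch, the shorter one, next to the gate: same kind, tabs 34 mm high, centre between the tabs, half-way up (17 mm above the block). 100 mm from the outer one, along the winder's y (the outer lies at x -13, y -245 mm of the winder, the inner at y -145)
- catch_inner (a joint): as catch_outer, for the inner catch
- handle_foot (a point): Upright round steel handle on the top of the gate, 18 mm in diameter, 60 mm high, this point at the centre of its foot (100 mm above the table), 140 mm from the hinge axis. It swings with the gate
- handle_mid (a point): point on the handle's axis 35 mm above its foot
- gate_hinge (a point): the gate's upright hinge axis, 100 mm above the table, at x 0, y 110 mm of the winder (fixed; axes as the winder's). At gate angle a the handle lies from it, in the winder's axes, at 140 mm x (-sin a, -cos a). The hinge post reaches 130 mm, the fence 97 mm, the reel inside (x 52..135, y -26..66 mm) 108 mm
- gate (a joint): gate angle: 0 shut, grows as it swings out to the winder's -x, stop at 1.55 rad. A weak spring closes it (1 to 2 N at the handle); a sprung ball on the deck makes a detent between about 0.72 and 0.97 rad that takes about 6 N more at the handle to pass. Let go beyond it, the gate falls back and rests against the ball at about 0.92 rad
- fly_box: Bystander: closed box, 70 x 100 x 30 mm, lying on the deck in front of the catch block; origin at its underside
- line_spool: Bystander: flat spool, 72 mm wide, 24 mm high, on the deck behind the catch block; origin at its underside
- small_spool: Bystander: flat spool, 52 mm wide, 20 mm high, on the deck behind the catch block; origin at its underside
- pump_bottle: Bystander: little bottle 34 mm wide, 102 mm high, on the table beyond the hinge end; origin at its underside
- jar: Bystander: little jar 47 mm wide, 47 mm high, on the table beyond the catch end; origin at its underside
- screwdriver: Bystander: screwdriver 155 mm long, 22 mm thick, lying on the table beyond the hinge end; origin at its underside
- tool_cup: Bystander: round cup 72 mm wide, 100 mm high (with tools to 155 mm), on the table beyond the catch end; origin at its underside

How it is judged:
By the outcome, as a careful person would: the job done as asked, in the order asked, and still so for the second after the job is handed in, while the arm keeps its last pose, push and grip.
It also fails if it takes over 54 s, if anything falls off the work surface, if the arm or the gripper's body presses on something with over 40 N, if the wrist force passes 120 N, or if a joint passes its speed limit or range.

ROBOT

A 6-joint arm with a two-finger parallel gripper is mounted at the origin on the work surface. World frame = base frame: x ahead of the robot, y to its left, z up, the work surface at z = 0. Lengths are in m, angles in rad, forces in N, time in s.
With the tool pointing down it reaches from about 0.325 to 0.9 m from the base axis. Payload 3.5 kg.
Tool frame: the origin (TCP) lies midway between the tips of the shut fingers; the grasp point (between the pads) lies 19 mm behind it; z points along the fingers, y is the direction in which the jaws open and shut (so a half turn about z gives the same grasp; the last joint's range is limited). The gripper opens to 85 mm and grips with 20 to 120 N. Pads are 22 mm wide; open, the fingers measure 114 mm over their backs; the gripper's body (76 mm by 85 mm) begins 54 mm behind the grasp point. The pads swing forward as they close: fully open they stand 13 mm farther back than shut.
Start: joints at [-1.247, 0.276, -0.026, 1.268, 0, 1.467], TCP at [0.259, -0.569, 0.231] pointing down, gripper open.
Joint ranges: [-3.12, 3.12], [-0.85, 1.88], [-1.08, 1.24], [-1.95, 2.15], [-1.57, 1.53], [-3.14, 3.14]. Speed limits (rad/s): [2.57, 2.57, 3.14, 3.14, 3.14, 3.14].

INTERFACE

Orientations are given as a unit quaternion [x, y, z, w].
In Python, from workcell import arm, cams, job gives the robot as it stands. The module is installed in compiled form; this text tells all that it offers.
- The arm moves only by the shell command python3 -m inch 'ROWS' [OPENING]. ROWS is JSON, a list of rows, each a list of 4 numbers: the shift along the tool's x, y, z in mm, then the turn about the tool's z in degrees. A call has 1 to 20 rows; each row shifts and turns the pose as measured when the row begins, along the tool's axes as they then stand; what a row does not reach is not made up. A row lasts 1/8 s, in which the tool goes at most 62.5 mm and 10.7 degrees, less where a joint would pass 70% of its speed; a pose out of reach is approached as far as the arm can. A call is refused whole if a number of a shift passes 62.5 or a number of a turn 10.7, either way. A call with a gripper value outside its range is refused whole. OPENING is the closure, from 0 (fully open) to 1 (shut), set as the call begins (- or left out, the last holds). The fingers move at their own pace and stop on an object; the grip force is fixed at half the most. Time passes only in rows, so rows that do not move let the fingers close. It gives the time, the measured TCP pose, the force and the opening at its end, in the units of the state.
- arm.read_state(): the state, without advancing time (a new reading comes with each control period).
- cams.capture(name): name is "side" or "top"; returns (picture, depth): 384x512x3 uint8, red, green, blue; 384x512 float32, m along the optical axis (not along the pixel's ray), 0 where there is no reading.
- cams.calibration(name): a dict with "intrinsics" (3x3 intrinsics, pixels), "dist" ([k1, k2, p1, p2, k3] as OpenCV has them; the pictures are not rectified), "eye" and "rotation" of the camera in the world. Camera axes: x right, y down, z forward; pixel columns grow to the right and rows downward; lengths in m; the calibration is good to about 2 mm. A picture is of the moment at which its call begins. calibration takes no time and is no camera call.
- job.job_done(): hands the job in, once; it reports no verdict.
The state is a dict: "time_s": time; "joints": joint angles; "qd": joint speeds; "effort": joint torques, N m; "eef_pos": TCP position; "tool_rot": TCP orientation; "wrist_force": force on the tool from outside, world axes, zero at the start; "wrist_torque": the same for the moment, N m; "width": finger opening in m.
Only numpy, scipy, OpenCV 4.12 (cv2) and the standard library are available. Lean on these libraries where they do the work, as an engineer would, in place of code of your own. Each camera call takes 0.05 s, during which the arm holds its last target.

## Working session

There is one attempt and no reset: what is moved stays moved. The work goes in short steps, Python scripts to look and compute and a shell command to move; the robot and the scene stay as the last step left them, time stands still between calls to the robot, and variables do not carry over. Pictures are saved under pics/ and viewed, and the job is handed in when it is done.

```bash
mkdir -p pics; ls; python3 - <<'E'
from workcell import arm,cams,job
import cv2,numpy as np
s=arm.read_state();print({k:np.round(v,3).tolist() for k,v in s.items()})
for n in("side","top"):
    p,d=cams.capture(n);cv2.imwrite(f"pics/{n}0.png",p[:,:,::-1]);np.save(f"pics/{n}0d.npy",d)
    c=cams.calibration(n);print(n,{k:np.round(v,4).tolist() for k,v in c.items()})
E
```

```text
pics
{'time_s': 0.0, 'joints': [-1.247, 0.277, -0.028, 1.268, 0.0, 1.467], 'qd': [0.001, 0.001, 0.001, -0.001, -0.0, 0.0], 'effort': [0.001, -44.552, 29.52, 0.016, -0.0, -0.0], 'eef_pos': [0.258, -0.568, 0.23], 'tool_rot': [0.977, 0.212, -0.0, -0.001], 'wrist_force': [0.893, 0.424, 0.255], 'wrist_torque': [0.033, -0.008, -0.018], 'width': 0.085}
side {'intrinsics': [[473.0912, 0.0, 253.727], [0.0, 473.0912, 192.5803], [0.0, 0.0, 1.0]], 'dist': [-0.0486, 0.0, 0.0, 0.0, 0.0], 'eye': [0.4237, -0.889, 0.6554], 'rotation': [0.8638, -0.0789, 0.0306, -0.4966]}
top {'intrinsics': [[357.1006, 0.0, 255.0352], [0.0, 357.1006, 186.7377], [0.0, 0.0, 1.0]], 'dist': [0.0341, 0.0, 0.0, 0.0, 0.0], 'eye': [0.3788, 0.0148, 1.1056], 'rotation': [0.7353, -0.6698, 0.0682, -0.0772]}
```

View pics/side0.png

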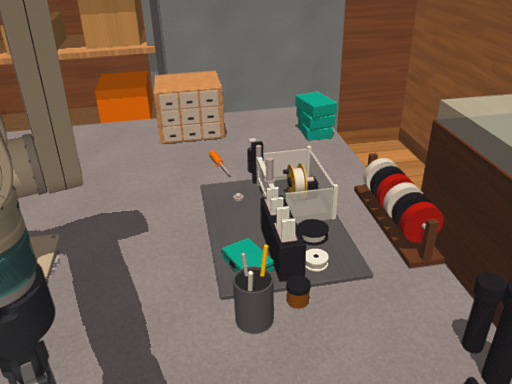

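View pics/top0.png

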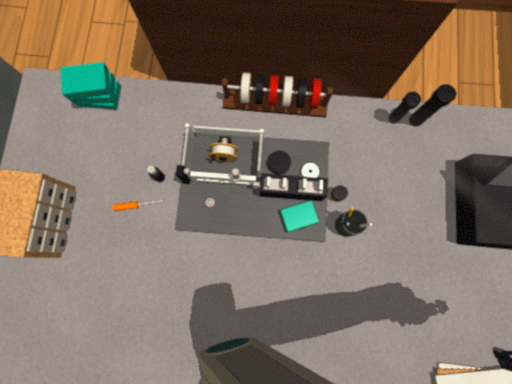

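The side view shows the gate, with its handle near (268,165), and the catches at (270–290,190–235). The top view shows the block at (260–327,175–200), the handle at (236,175) and the hinge post at (182,173).

```bash
cat > h.py <<'E'
import numpy as np,cv2
from scipy.spatial.transform import Rotation as R
from workcell import arm,cams,job
def cam(n):
    c=cams.calibration(n);r=np.array(c["rotation"]);Rm=R.from_quat(r).as_matrix() if r.size==4 else r
    return np.array(c["intrinsics"]),np.array(c["dist"]),np.array(c["eye"]),Rm
def ray(n,u,v):
    K,D,e,Rm=cam(n);p=cv2.undistortPoints(np.array([[[u,v]]],float),K,D)[0,0]
    return e,Rm@np.array([p[0],p[1],1.])
def atz(n,u,v,z):
    e,r=ray(n,u,v);return e+r*(z-e[2])/r[2]
def cloud(n,d):
    K,D,e,Rm=cam(n);h,w=d.shape;uv=np.stack(np.meshgrid(np.arange(w),np.arange(h)),-1).reshape(-1,1,2).astype(float)
    p=cv2.undistortPoints(uv,K,D).reshape(h,w,2);P=np.concatenate([p,np.ones((h,w,1))],-1)*d[...,None]
    return P@Rm.T+e
def proj(n,X):
    K,D,e,Rm=cam(n);X=(np.atleast_2d(X)-e)@Rm
    return cv2.projectPoints(X,np.zeros(3),np.zeros(3),K,D)[0][:,0]
def snap(n,name,box=None,s=1,pts=None):
    p,d=cams.capture(n);im=p[:,:,::-1].copy()
    if box is None: box=(0,0,512,384)
    x0,y0,x1,y1=box;im=cv2.resize(im[y0:y1,x0:x1],None,fx=s,fy=s,interpolation=cv2.INTER_CUBIC)
    cv2.imwrite(f"pics/{name}.png",im);np.save(f"pics/{name}d.npy",d);return p,d
E
python3 - <<'E'
from h import *
for n,box in(("top",(165,115,345,250)),("side",(190,120,370,290))):
    im=cv2.imread(f"pics/{n}0.png");d=np.load(f"pics/{n}0d.npy");C=cloud(n,d)
    x0,y0,x1,y1=box;cv2.imwrite(f"pics/{n}z.png",cv2.resize(im[y0:y1,x0:x1],None,fx=4 if n=="top" else 3.5,fy=4 if n=="top" else 3.5,interpolation=cv2.INTER_CUBIC))
    for u,v in((100,300),(250,225),(236,175),(265,255)): print(n,u,v,C[v,u].round(3))
E
```

```text
top 100 300 [ 0.227  0.464 -0.004]
top 250 225 [0.486 0.044 0.013]
top 236 175 [0.605 0.092 0.151]
top 265 255 [ 0.401 -0.01  -0.002]
side 100 300 [ 0.22  -0.138 -0.001]
side 250 225 [0.556 0.045 0.013]
side 236 175 [0.559 0.324 0.003]
side 265 255 [ 0.541 -0.235  0.138]
```

View pics/topz.png

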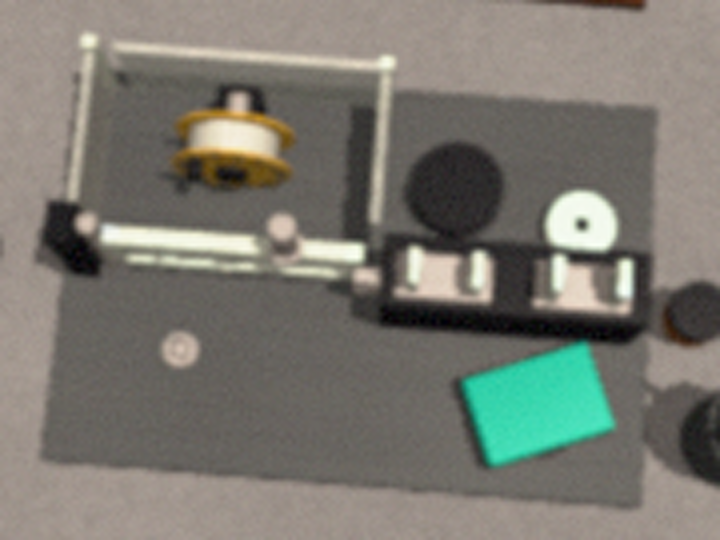

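View pics/sidez.png

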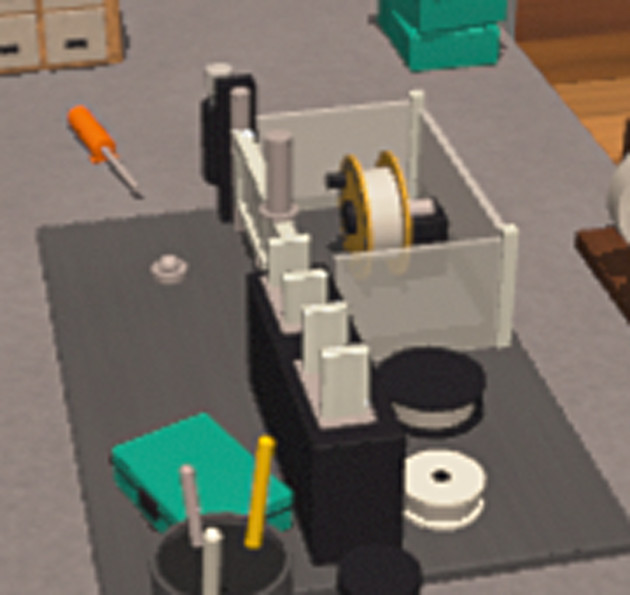

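```bash
python3 - <<'E'
from h import *
from scipy.optimize import least_squares
f=lambda u,v,s,x,y:((u+.5)/s-.5+x,(v+.5)/s-.5+y)
T=[(42,460,-160,150,12),(638,505,-160,-310,12),(657,105,160,-310,12)]
Sd=[(38,230,-160,150,12)]
# tops: handle; tab top centres; fence corner posts unknown
T+=[(281,225,0,-30,160)]
Sd+=[(279,136,0,-30,160)]
obs=[("top",f(a,b,4,165,115),(x,y,z)) for a,b,x,y,z in T]+[("side",f(a,b,3.5,190,120),(x,y,z)) for a,b,x,y,z in Sd]
def W(p,X):
    X=np.array(X)/1000.;c,s=np.cos(p[2]),np.sin(p[2])
    return np.array([p[0]+c*X[0]-s*X[1],p[1]+s*X[0]+c*X[1],X[2]])
res=lambda p:np.concatenate([proj(n,W(p,X))[0]-uv for n,uv,X in obs])
r=least_squares(res,[.6,.1,0]);print(r.x,r.fun.reshape(-1,2).round(1))
p=r.x;np.save("pose.npy",p)
pts={'oc':(-13,-245,122),'ic':(-13,-145,117),'hf':(0,-30,100),'hinge':(0,110,100)}
for k,v in pts.items(): print(k,W(p,v).round(4))
# overlay
for n,box,s in(("top",(165,115,345,250),4),("side",(190,120,370,290),3.5)):
    im=cv2.imread(f"pics/{n}z.png")
    L=[]
    for y0,h in((-245,44),(-145,34)):
        for sg in(-1,1):
            for yo in(20,28):
                for x in(-26,0): L.append((x,y0+sg*yo,100+h))
    L+=[(-38,-295,100),(18,-295,100),(18,-100,100),(-38,-100,100),(0,-30,160),(0,110,130),(-160,150,12),(-160,-310,12),(160,-310,12)]
    for X in L:
        u=(proj(n,W(p,X))[0]-box[:2]+.5)*s-.5
        cv2.circle(im,tuple(np.round(u).astype(int)),3,(0,0,255),-1)
    cv2.imwrite(f"pics/{n}ov.png",im)
# cloud check
for n in("top","side"):
    C=cloud(n,np.load(f"pics/{n}0d.npy")).reshape(-1,3)
    c,s=np.cos(p[2]),np.sin(p[2]);Q=C-[p[0],p[1],0];Q=np.c_[Q[:,0]*c+Q[:,1]*s,-Q[:,0]*s+Q[:,1]*c,Q[:,2]]*1000
    for nm,y0,zl in(("o",-245,125),("i",-145,122),("h",-30,125)):
        m=(abs(Q[:,0]+13)<40)&(abs(Q[:,1]-y0)<45)&(Q[:,2]>zl)&(Q[:,2]<170);q=Q[m];print(n,nm,m.sum(),q.min(0).round(),q.max(0).round(),q.mean(0).round(1))
        for sg in(-1,1): 
            t=q[(q[:,1]-y0)*sg>0]; print('   ',sg,np.percentile(t,[10,50,90],axis=0).round(1).tolist() if len(t) else None)
E
```

```text
[0.61405235 0.1251364  0.0157399 ] [[-0.9 -0.4]
 [ 1.1  0.2]
 [ 0.1 -0.3]
 [ 0.  -0. ]
 [-0.4 -0.7]
 [-0.1  0.4]]
oc [ 0.6049 -0.12    0.122 ]
ic [ 0.6033 -0.0201  0.117 ]
hf [0.6145 0.0951 0.1   ]
hinge [0.6123 0.2351 0.1   ]
top o 76 [ -28. -272.  126.] [  -1. -219.  148.] [ -15.  -245.3  140.3]
    -1 [[-25.7, -271.0, 129.6], [-15.1, -267.9, 143.0], [-5.2, -265.2, 144.4]]
    1 [[-26.5, -226.9, 136.9], [-14.5, -222.1, 141.9], [-3.8, -219.5, 144.9]]
top i 57 [ -27. -172.  122.] [  -1. -120.  138.] [ -14.7 -147.4  132.2]
    -1 [[-25.8, -171.7, 129.2], [-14.8, -167.8, 132.5], [-5.1, -164.7, 134.6]]
    1 [[-25.3, -127.6, 130.1], [-14.5, -124.5, 132.6], [-3.7, -121.2, 134.9]]
top h 50 [-10. -41. 126.] [  8. -24. 162.] [ -2.8 -32.4 153.1]
    -1 [[-9.0, -38.8, 135.2], [-3.0, -35.3, 158.2], [3.2, -30.7, 160.7]]
    1 [[-8.5, -29.6, 140.8], [-3.0, -27.3, 158.7], [5.5, -24.7, 160.2]]
side o 283 [ -28. -275.  125.] [  -2. -218.  148.] [ -15.7 -249.1  137.2]
    -1 [[-26.5, -273.1, 127.8], [-15.4, -271.2, 137.6], [-5.2, -265.5, 145.3]]
    1 [[-26.5, -228.0, 128.3], [-15.9, -225.7, 137.7], [-5.5, -221.3, 145.1]]
side i 168 [ -28. -174.  122.] [  -2. -119.  138.] [ -15.2 -148.7  130.5]
    -1 [[-25.0, -172.7, 124.3], [-14.3, -170.7, 131.5], [-4.8, -166.4, 135.6]]
    1 [[-26.2, -128.4, 124.4], [-15.3, -126.3, 130.9], [-5.8, -121.7, 136.1]]
side h 116 [-10. -42. 125.] [  6. -23. 164.] [ -2.1 -36.1 146.9]
    -1 [[-8.9, -40.1, 129.9], [-2.6, -37.3, 145.6], [4.8, -33.5, 161.3]]
    1 [[-5.6, -29.2, 161.2], [-0.9, -27.0, 162.5], [2.6, -23.8, 163.5]]
```

View pics/topov.png

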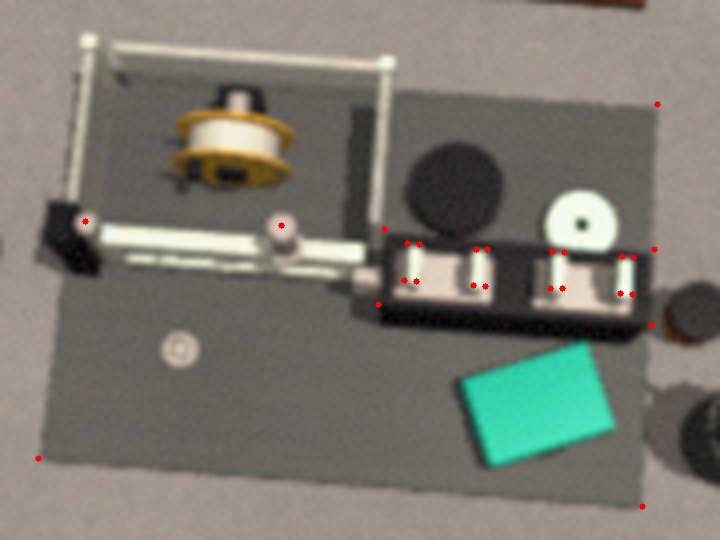

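View pics/sideov.png

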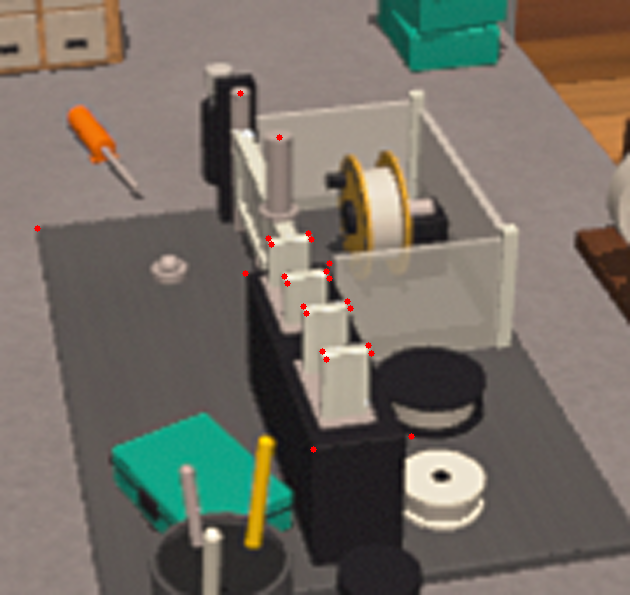

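```bash
python3 -m inch '[[50,-26,0,0],[50,-27,0,0],[50,-26,0,0],[50,-27,0,0],[50,-26,0,0],[50,-27,0,0],[50,-26,0,0],[50,-26,0,0],[40,-20,0,0]]' 0
python3 -m inch '[[0,0,0,-10.5],[0,0,0,-10.5],[0,0,0,-10.5],[0,0,0,-10.5],[0,0,0,-10.5],[0,0,0,-10.5],[0,0,0,-10.5],[0,0,0,-10.5],[0,0,0,-10.5],[0,0,0,-10.5],[0,0,0,-10.5],[0,0,0,-10.5],[0,0,0,-10.5],[0,0,0,-10.5],[0,0,0,-6]]'
cat > st.py <<'E'
from h import *
import sys
def st(tx=None,ty=None,tz=None,ta=None):
    s=arm.read_state();m=R.from_quat(s["tool_rot"]).as_matrix();p=np.array(s["eef_pos"])
    a=np.degrees(np.arctan2(m[1,0],m[0,0]))
    print("t",round(s["time_s"],2),"p",(p*1000).round(1),"a",a.round(1),"F",np.round(s["wrist_force"],1),"T",np.round(s["wrist_torque"],2),"w",round(s["width"],4),"j",np.round(s["joints"],2),"tilt",m[:,2].round(3))
    if tx is not None:
        d=m.T@(np.array([tx,ty,tz])-p*1000);print("tool shift",d.round(1),"turn",round(-((ta-a+180)%360-180),1))
if __name__=="__main__": st(*map(float,sys.argv[1:]))
E
python3 st.py 603.5 -120 112 -179.1
```

```text
time_s: 1.23
eef_pos: [0.5697, -0.1663, 0.2261]
tool_rot: [0.978, 0.208, -0.002, -0.003]
wrist_force: [0.1, -0.3, -0.2]
width: 0.0854
time_s: 3.1
eef_pos: [0.5656, -0.1591, 0.2158]
tool_rot: [-0.007, 1.0, 0.007, -0.011]
wrist_force: [-0.5, -0.1, 0.4]
width: 0.0852
t 3.1 p [ 565.6 -159.1  215.8] a -179.2 F [-0.5 -0.1  0.4] T [-0.03 -0.    0.06] w 0.0852 j [-0.39  0.24 -0.11  1.25  0.   -0.4 ] tilt [-0.022  0.013 -1.   ]
tool shift [-40.7  37.2 103.4] turn -0.1
```

```bash
python3 -m inch '[[-21,20,15,0],[-20,19,15,0],[0,0,0,0]]'; python3 st.py 603.5 -120 112 -179.1
```

```text
time_s: 3.48
eef_pos: [0.6051, -0.1185, 0.1834]
tool_rot: [-0.006, 1.0, 0.007, -0.012]
wrist_force: [-0.2, -0.1, -0.3]
width: 0.0856
t 3.48 p [ 605.1 -118.5  183.4] a -179.3 F [-0.2 -0.1 -0.3] T [-0.01  0.02 -0.02] w 0.0856 j [-0.3   0.31 -0.09  1.2   0.01 -0.31] tilt [-0.024  0.013 -1.   ]
tool shift [-0.1 -2.5 71.4] turn -0.2
```

```bash
python3 -m inch '[[0,-1,22,0],[0,-1,22,0],[0,0,20,0],[0,0,0,0]]'; python3 st.py 603.5 -120 112 -179.1; python3 - <<'E'
from h import *
snap("side","s1",(190,100,370,290),3)
E
```

```text
time_s: 3.98
eef_pos: [0.6019, -0.1214, 0.1188]
tool_rot: [-0.006, 1.0, 0.006, -0.013]
wrist_force: [-0.1, -0.8, 0.0]
width: 0.0855
t 3.98 p [ 601.9 -121.4  118.8] a -179.3 F [-0.1 -0.8  0. ] T [ 0.03  0.   -0.02] w 0.0855 j [-0.31  0.35 -0.17  1.08  0.   -0.32] tilt [-0.026  0.012 -1.   ]
tool shift [-1.8  1.3  6.8] turn -0.2
```

View pics/s1.png

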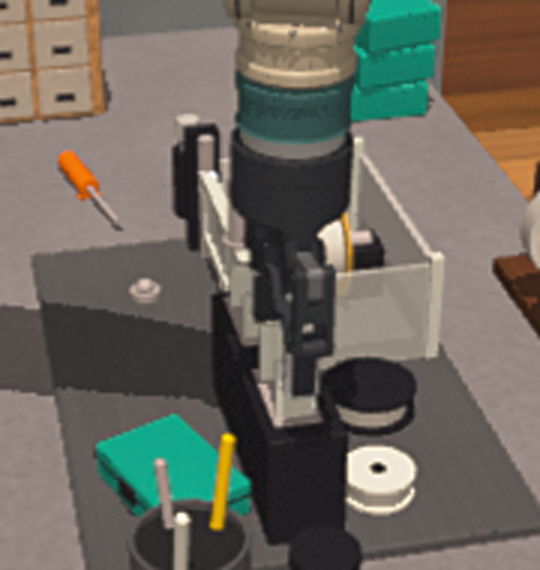

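```bash
python3 -m inch '[[-1,1,6,0],[0,0,0,0]]' 0.3; python3 st.py 603.5 -120 112 -179.1;  python3 -m inch '[[0,0,-1,0],[0,0,-1,0],[0,0,-1,0],[0,0,0,0]]' 0.5;python3 st.py 603.5 -120 112 -179.1
```

```text
time_s: 4.28
eef_pos: [0.605, -0.1215, 0.1159]
tool_rot: [-0.006, 1.0, 0.005, -0.01]
wrist_force: [-0.3, 0.1, 0.3]
width: 0.0598
t 4.28 p [ 605.  -121.5  115.9] a -179.3 F [-0.3  0.1  0.3] T [-0.01  0.02  0.01] w 0.0598 j [-0.3   0.36 -0.17  1.07  0.   -0.32] tilt [-0.02  0.01 -1.  ]
tool shift [1.4 1.5 3.9] turn -0.2
time_s: 4.78
eef_pos: [0.6053, -0.1209, 0.1194]
tool_rot: [-0.006, 1.0, 0.005, -0.01]
wrist_force: [0.1, -0.4, -0.6]
width: 0.0429
t 4.78 p [ 605.3 -120.9  119.4] a -179.3 F [ 0.1 -0.4 -0.6] T [ 0.03 -0.02  0.01] w 0.0429 j [-0.3   0.35 -0.17  1.07  0.   -0.32] tilt [-0.02   0.011 -1.   ]
tool shift [1.6 0.8 7.5] turn -0.2
```

```bash
python3 -m inch '[[0,0,4,0],[0,0,0,0],[0,0,0,0],[0,0,0,0],[0,0,0,0]]' 1; python3 st.py 603.5 -120 112 -179.1; python3 - <<'E'
from h import *
snap("side","s2",(190,100,370,290),3)
E
```

```text
time_s: 5.4
eef_pos: [0.6058, -0.1206, 0.1195]
tool_rot: [-0.007, 1.0, 0.005, -0.009]
wrist_force: [0.1, 2.7, -0.7]
width: 0.0327
t 5.4 p [ 605.8 -120.6  119.5] a -179.2 F [ 0.1  2.7 -0.7] T [-0.22 -0.03 -0.02] w 0.0327 j [-0.3   0.35 -0.17  1.07  0.   -0.32] tilt [-0.018  0.009 -1.   ]
tool shift [2.2 0.5 7.6] turn -0.1
```

View pics/s2.png

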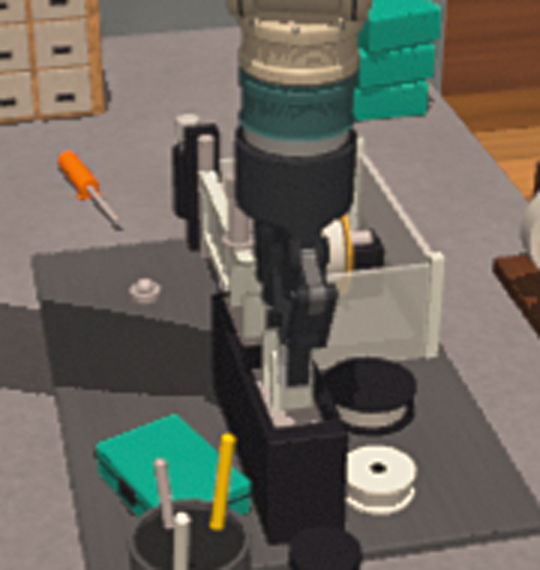

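```bash
python3 -m inch '[[0,0,0,0],[0,0,0,0]]' ; python3 -m inch '[[0,0,0,0],[0,0,0,0],[0,0,0,0],[0,0,0,0]]' 0;  python3 -m inch '[[0,0,-25,0],[0,0,-30,0],[0,0,-20,0],[0,0,0,0]]'; python3 st.py 602 -20 112 -179.1; python3 - <<'E'
from h import *
snap("side","s3",(190,100,370,290),3)
E
```

```text
time_s: 5.7
eef_pos: [0.6058, -0.1205, 0.1195]
tool_rot: [-0.007, 1.0, 0.005, -0.009]
wrist_force: [-0.1, 2.0, -1.2]
width: 0.033
time_s: 6.2
eef_pos: [0.6067, -0.1213, 0.1203]
tool_rot: [-0.006, 1.0, 0.005, -0.008]
wrist_force: [-0.4, 0.3, -0.3]
width: 0.0855
time_s: 6.7
eef_pos: [0.6077, -0.122, 0.1971]
tool_rot: [-0.006, 1.0, 0.005, -0.008]
wrist_force: [0.5, -0.3, -0.4]
width: 0.086
t 6.7 p [ 607.7 -122.   197.1] a -179.3 F [ 0.5 -0.3 -0.4] T [ 0.01 -0.06 -0.01] w 0.086 j [-0.3   0.3  -0.07  1.22  0.   -0.32] tilt [-0.017  0.01  -1.   ]
tool shift [  3.1 101.1  86.3] turn -0.2
```

View pics/s3.png

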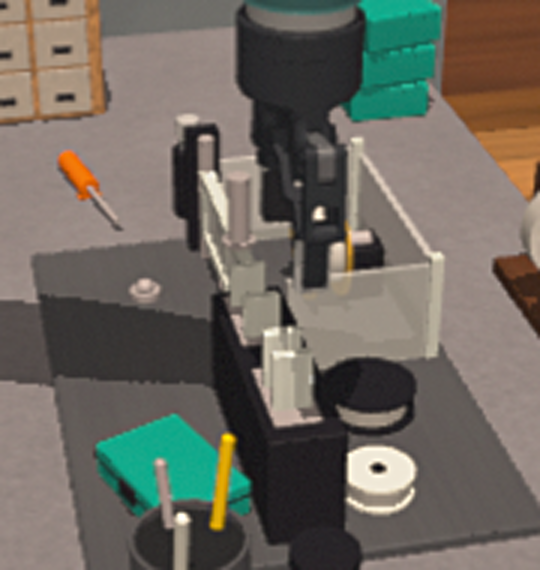

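```bash
cat > tabs.py <<'E'
from h import *
import sys
def tabs(d,y0,zl,zh,n="side"):
    p=np.load("pose.npy")-[.0015,0,0];C=cloud(n,d).reshape(-1,3)
    c,s=np.cos(p[2]),np.sin(p[2]);Q=C-[p[0],p[1],0];Q=np.c_[Q[:,0]*c+Q[:,1]*s,-Q[:,0]*s+Q[:,1]*c,Q[:,2]]*1000
    m=(abs(Q[:,0]+13)<14)&(abs(Q[:,1]-y0)<40)&(Q[:,2]>zl)&(Q[:,2]<zh);q=Q[m]
    print(n,y0,np.histogram(q[:,1]-y0,bins=np.arange(-34,35,4)))
E
python3 - <<'E'
from tabs import *
for f in("side0d","s3d"):
    d=np.load(f"pics/{f}.npy");tabs(d,-245,112,150);tabs(d,-145,112,140)
E
```

```text
side -245 (array([  3, 124,  73,  20,   1,   0,   0,   0,   0,   0,   0,   0,  37,
       113,  25,   4,   0]), array([-34, -30, -26, -22, -18, -14, -10,  -6,  -2,   2,   6,  10,  14,
        18,  22,  26,  30,  34]))
side -145 (array([ 0, 58, 59, 10,  0,  0,  0,  0,  0,  0,  0,  0, 41, 65, 17,  1,  0]), array([-34, -30, -26, -22, -18, -14, -10,  -6,  -2,   2,   6,  10,  14,
        18,  22,  26,  30,  34]))
side -245 (array([  0,   0,   0,  95, 106,  17,   3,   0,   0,   0,  52,  57,  19,
         2,   0,   0,   0]), array([-34, -30, -26, -22, -18, -14, -10,  -6,  -2,   2,   6,  10,  14,
        18,  22,  26,  30,  34]))
side -145 (array([ 1, 57, 65,  8,  2,  0,  0,  0,  0,  0,  0,  1, 44, 60, 17,  2,  0]), array([-34, -30, -26, -22, -18, -14, -10,  -6,  -2,   2,   6,  10,  14,
        18,  22,  26,  30,  34]))
```

```bash
python3 - <<'E'
from h import *
p=np.load("pose.npy")-[.0015,0,0]
for f in("side0d","s3d"):
    C=cloud("side",np.load(f"pics/{f}.npy")).reshape(-1,3);c,s=np.cos(p[2]),np.sin(p[2]);Q=C-[p[0],p[1],0];Q=np.c_[Q[:,0]*c+Q[:,1]*s,-Q[:,0]*s+Q[:,1]*c,Q[:,2]]*1000
    m=(abs(Q[:,0]+13)<10)&(abs(Q[:,1]+245)<40)&(Q[:,2]>125)&(Q[:,2]<140);y=Q[m,1]+245
    print(np.median(y[y<0]),np.median(y[y>0]))
E
python3 -m inch '[[1,34,3,0],[1,33,3,0],[1,34,3,0],[0,0,0,0]]'; python3 st.py 602 -20 112 -179.1
```

```text
-26.802773974685067 18.841736719231164
-17.959881712313603 10.443767615942704
time_s: 7.25
eef_pos: [0.5995, -0.0183, 0.182]
tool_rot: [-0.005, 1.0, 0.006, -0.013]
wrist_force: [-0.4, -0.3, -0.3]
width: 0.0857
t 7.25 p [599.5 -18.3 182. ] a -179.4 F [-0.4 -0.3 -0.3] T [-0.04 -0.06 -0.07] w 0.0857 j [-0.14  0.28 -0.13  1.19  0.01 -0.15] tilt [-0.027  0.012 -1.   ]
tool shift [-4.3 -2.6 69.9] turn -0.3
```

```bash
python3 - <<'E'
from h import *
p=np.load("pose.npy")-[.0015,0,0]
def W(X):
    X=np.array(X)/1000.;c,s=np.cos(p[2]),np.sin(p[2])
    return np.array([p[0]+c*X[0]-s*X[1],p[1]+s*X[0]+c*X[1],X[2]])
P,d=cams.capture("side");x0,y0,x1,y1=250,160,320,250;s=6
im=cv2.resize(P[y0:y1,x0:x1,::-1],None,fx=s,fy=s,interpolation=cv2.INTER_CUBIC);im=np.hstack([im,im.copy()]);
for Y,h,o in((-245,44,18),(-145,34,28)):
  for sg in(-1,1):
    y=Y+sg*(o-4)-4
    q=[(proj("side",W((x,y,z)))[0]-(x0,y0)+.5)*s-.5 for x,z in((-26,100),(-26,100+h),(0,100+h),(0,100))]
    cv2.polylines(im,[np.round(q).astype(int)],True,(0,0,255),1)
cv2.imwrite("pics/s4.png",im[:, :])
E
```

```text
(no output)
```

View pics/s4.png

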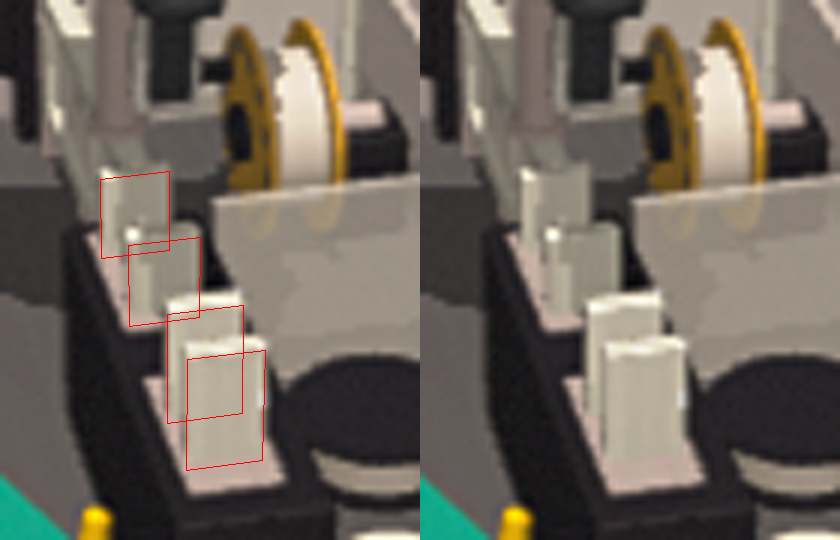

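```bash
python3 -m inch '[[-2,-1,24,0],[-2,-1,24,0],[-1,0,20,0],[0,0,0,0]]'; python3 st.py 602 -20 109 -179.1
```

```text
time_s: 7.8
eef_pos: [0.6025, -0.0242, 0.1101]
tool_rot: [-0.003, 1.0, 0.005, -0.014]
wrist_force: [0.0, -0.8, -0.2]
width: 0.0853
t 7.8 p [602.5 -24.2 110.1] a -179.7 F [ 0.  -0.8 -0.2] T [-0.   -0.05  0.07] w 0.0853 j [-0.15  0.34 -0.2   1.05  0.01 -0.16] tilt [-0.028  0.01  -1.   ]
tool shift [0.4 4.2 1.2] turn -0.6
```

```bash
python3 -m inch '[[0,4,0,0],[0,0,0,0]]' 0.28; python3 st.py 602 -20 109 -179.1; python3 -m inch '[[0,0,0,0],[0,0,0,0],[0,0,0,0]]' 0.5;python3 st.py 602 -20 109 -179.1
```

```text
time_s: 8.05
eef_pos: [0.6033, -0.0211, 0.1112]
tool_rot: [-0.002, 1.0, 0.005, -0.013]
wrist_force: [1.0, -0.4, 0.8]
width: 0.0619
t 8.05 p [603.3 -21.1 111.2] a -179.8 F [ 1.  -0.4  0.8] T [-0.01 -0.04 -0.01] w 0.0619 j [-0.14  0.34 -0.2   1.05  0.01 -0.15] tilt [-0.027  0.01  -1.   ]
tool shift [1.2 1.1 2.3] turn -0.7
time_s: 8.43
eef_pos: [0.604, -0.021, 0.113]
tool_rot: [-0.002, 1.0, 0.005, -0.012]
wrist_force: [1.0, -0.6, -2.8]
width: 0.0426
t 8.43 p [604. -21. 113.] a -179.7 F [ 1.  -0.6 -2.8] T [ 0.06 -0.02  0.02] w 0.0426 j [-0.14  0.34 -0.2   1.06  0.01 -0.15] tilt [-0.024  0.01  -1.   ]
tool shift [1.9 0.9 4.1] turn -0.6
```

```bash
python3 -m inch '[[0,0,0,0],[0,0,0,0],[0,0,0,0],[0,0,0,0],[0,0,0,0],[0,0,0,0]]' 1; python3 st.py 602 -20 109 -179.1; python3 -m inch '[[0,0,0,0],[0,0,0,0],[0,0,0,0],[0,0,0,0]]' 0;  python3 -m inch '[[0,0,-25,0],[0,0,-30,0],[0,0,-30,0],[0,0,0,0]]'; python3 st.py 613 95 200 -89.1
python3 - <<'E'
from h import *
p=np.load("pose.npy")-[.0015,0,0]
def W(X):
    X=np.array(X)/1000.;c,s=np.cos(p[2]),np.sin(p[2])
    return np.array([p[0]+c*X[0]-s*X[1],p[1]+s*X[0]+c*X[1],X[2]])
P,d=cams.capture("side");x0,y0,x1,y1=250,160,320,250;s=6
im=cv2.resize(P[y0:y1,x0:x1,::-1],None,fx=s,fy=s,interpolation=cv2.INTER_CUBIC);im=np.hstack([im,im.copy()]);
for Y,h,o in((-245,44,18),(-145,34,18)):
  for sg in(-1,1):
    y=Y+sg*(o-4)-4
    q=[(proj("side",W((x,y,z)))[0]-(x0,y0)+.5)*s-.5 for x,z in((-26,100),(-26,100+h),(0,100+h),(0,100))]
    cv2.polylines(im,[np.round(q).astype(int)],True,(0,0,255),1)
cv2.imwrite("pics/s5.png",im[:, :])
E
```

```text
time_s: 9.18
eef_pos: [0.6042, -0.021, 0.1142]
tool_rot: [-0.003, 1.0, 0.004, -0.012]
wrist_force: [-0.5, 0.5, 0.0]
width: 0.0326
t 9.18 p [604.2 -21.  114.2] a -179.7 F [-0.5  0.5  0. ] T [-0.04  0.12  0.13] w 0.0326 j [-0.14  0.34 -0.2   1.06  0.01 -0.15] tilt [-0.024  0.009 -1.   ]
tool shift [2.  1.  5.3] turn -0.6
time_s: 9.68
eef_pos: [0.6048, -0.0212, 0.1142]
tool_rot: [-0.002, 1.0, 0.004, -0.011]
wrist_force: [-0.2, -0.4, 0.5]
width: 0.0853
time_s: 10.18
eef_pos: [0.6066, -0.022, 0.2011]
tool_rot: [-0.002, 1.0, 0.005, -0.012]
wrist_force: [0.6, 1.1, 0.1]
width: 0.0856
t 10.18 p [606.6 -22.  201.1] a -179.7 F [0.6 1.1 0.1] T [-0.01 -0.02 -0.02] w 0.0856 j [-0.15  0.28 -0.09  1.23  0.01 -0.15] tilt [-0.024  0.009 -1.   ]
tool shift [ -7. 117.   2.] turn -90.6
```

View pics/s5.png

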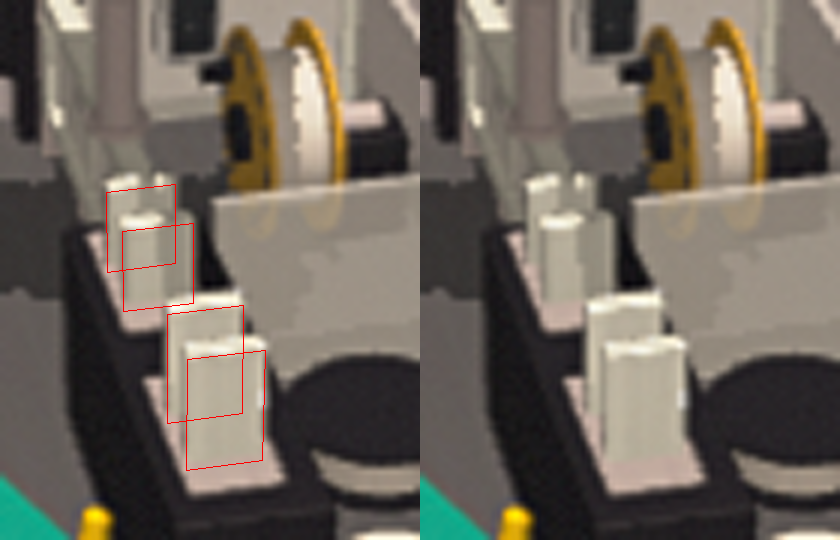

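Both catches match the fully-in outlines. Next I'll move over the handle and turn the jaws across the gate.

```bash
python3 -m inch '[[-3,40,0,0],[-2,39,-2,0],[-2,38,-2,0],[0,0,0,-10],[0,0,-1,-10],[0,0,-1,-10],[0,0,-1,-10],[0,0,-1,-10],[0,0,-1,-10],[0,0,-1,-10],[0,0,-1,-10],[0,0,-1,-10],[0,0,0,0]]'; python3 st.py 613 95 117 -89.1
python3 - <<'E'
from h import *
snap("top","t6",(165,115,345,250),4)
E
```

```text
time_s: 11.85
eef_pos: [0.5982, 0.0984, 0.1876]
tool_rot: [0.726, -0.687, -0.026, 0.019]
wrist_force: [0.2, 1.2, 0.4]
width: 0.0855
t 11.85 p [598.2  98.4 187.6] a -86.9 F [0.2 1.2 0.4] T [ 0.02 -0.05 -0.02] w 0.0855 j [ 0.05  0.31 -0.07  1.25  0.01 -1.57] tilt [-0.065  0.008 -0.998]
tool shift [  5.  -19.1  69.5] turn 2.2
```

View pics/t6.png

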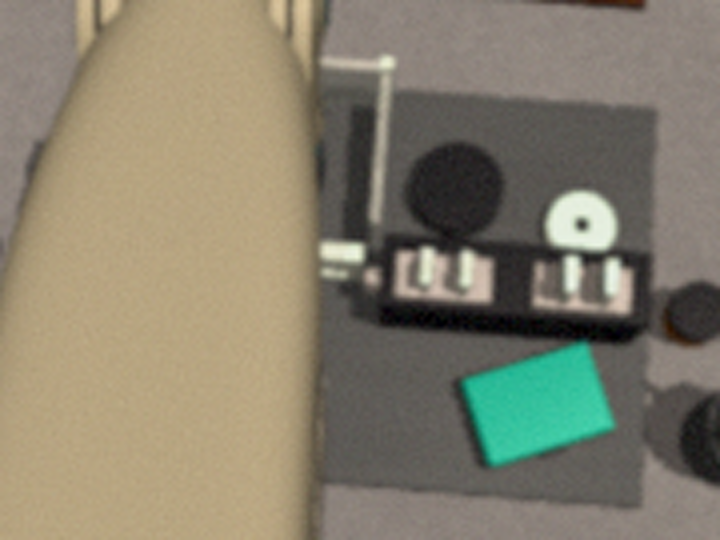

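```bash
python3 -m inch '[[0,0,0,0],[0,0,0,0],[0,0,0,0],[0,0,0,0]]'; python3 st.py 613 95 117 -89.1
python3 -m inch '[[3,-10,-8,0],[2,-9,-8,0],[0,0,0,0],[0,0,0,0]]'; python3 st.py 613 95 117 -89.1
```

```text
time_s: 12.4
eef_pos: [0.5975, 0.0983, 0.1864]
tool_rot: [0.724, -0.689, -0.027, 0.02]
wrist_force: [0.4, 0.1, 0.6]
width: 0.0854
t 12.4 p [597.5  98.3 186.4] a -87.2 F [0.4 0.1 0.6] T [-0.02 -0.08 -0.01] w 0.0854 j [ 0.05  0.31 -0.08  1.25  0.01 -1.57] tilt [-0.067  0.008 -0.998]
tool shift [  4.9 -19.9  68.1] turn 1.9
time_s: 12.9
eef_pos: [0.6204, 0.0937, 0.2029]
tool_rot: [0.724, -0.689, -0.026, 0.019]
wrist_force: [-0.3, -0.5, -0.1]
width: 0.0852
t 12.9 p [620.4  93.7 202.9] a -87.3 F [-0.3 -0.5 -0.1] T [-0.03 -0.06 -0.  ] w 0.0852 j [ 0.04  0.34 -0.    1.29  0.01 -1.58] tilt [-0.065  0.008 -0.998]
tool shift [-0.7  1.8 86.2] turn 1.8
```

```bash
python3 -m inch '[[0,0,28,0],[0,0,28,0],[0,0,24,0],[0,0,0,0]]'; python3 st.py 612 95 120 -89.1
python3 - <<'E'
from h import *
snap("side","s7",(200,80,350,250),3.5)
E
```

```text
time_s: 13.4
eef_pos: [0.615, 0.0945, 0.1215]
tool_rot: [0.724, -0.689, -0.026, 0.019]
wrist_force: [-0.4, -0.6, 0.3]
width: 0.0855
t 13.4 p [615.   94.5 121.5] a -87.2 F [-0.4 -0.6  0.3] T [-0.06 -0.03  0.03] w 0.0855 j [ 0.04  0.39 -0.11  1.13  0.01 -1.58] tilt [-0.064  0.008 -0.998]
tool shift [-0.6  2.8  1.7] turn 1.9
```

View pics/s7.png

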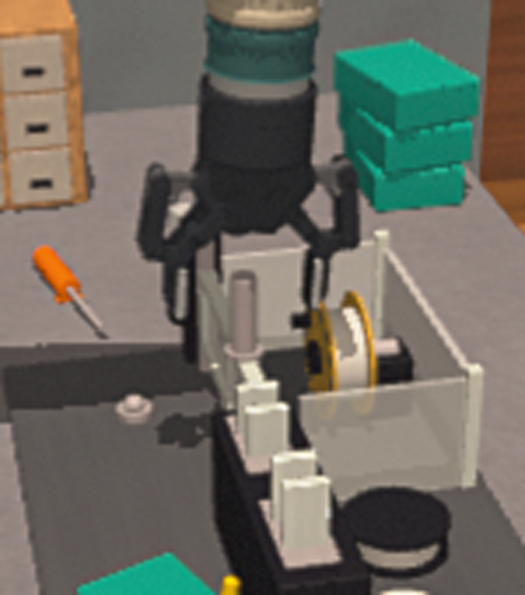

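```bash
python3 - <<'E'
from h import *
s=arm.read_state();m=R.from_quat(s["tool_rot"]).as_matrix();t=np.array(s["eef_pos"])
im=cv2.imread("pics/s7.png")
def dot(X,c):
    u=(proj("side",X)[0]-(200,80)+.5)*3.5-.5;cv2.circle(im,tuple(np.round(u).astype(int)),3,c,-1)
for z in(0,-.013,-.03):
    for y in(-.0425,0,.0425): dot(t+m@[0,y,z],(0,0,255))
for z in(.1,.135,.16): dot([.613,.095,z],(255,0,0))
cv2.imwrite("pics/s7b.png",im)
E
```

```text
(no output)
```

View pics/s7b.png

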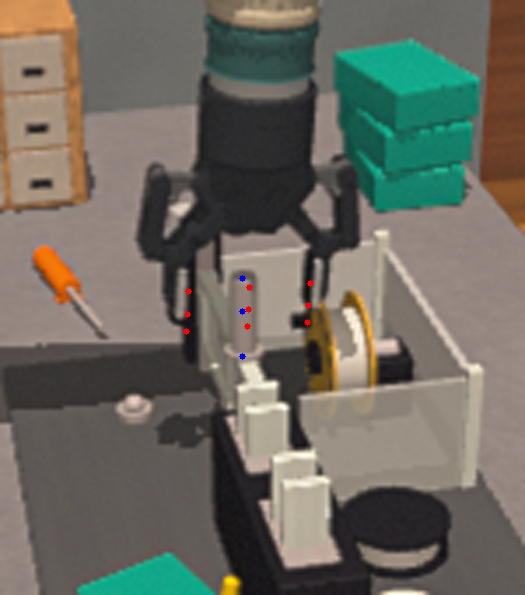

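```bash
python3 -m inch '[[0,3,1,0],[0,0,0,0]]' 0.55; python3 st.py 612 95 118 -89.1; python3 -m inch '[[0,0,0,0],[0,0,0,0],[0,0,0,0],[0,0,0,0]]' 1;python3 st.py 612 95 118 -89.1
```

```text
time_s: 13.7
eef_pos: [0.6146, 0.0945, 0.1246]
tool_rot: [0.724, -0.689, -0.024, 0.017]
wrist_force: [-0.8, 0.4, 0.4]
width: 0.0516
t 13.7 p [614.6  94.5 124.6] a -87.2 F [-0.8  0.4  0.4] T [ 0.04 -0.04  0.02] w 0.0516 j [ 0.04  0.38 -0.12  1.13  0.01 -1.58] tilt [-0.058  0.008 -0.998]
tool shift [-0.5  2.2  6.7] turn 1.9
time_s: 14.2
eef_pos: [0.6147, 0.0945, 0.1263]
tool_rot: [0.724, -0.689, -0.023, 0.016]
wrist_force: [-4.5, 0.1, -1.5]
width: 0.0166
t 14.2 p [614.7  94.5 126.3] a -87.2 F [-4.5  0.1 -1.5] T [-0.02 -0.62  0.  ] w 0.0166 j [ 0.04  0.38 -0.12  1.13  0.01 -1.58] tilt [-0.056  0.008 -0.998]
tool shift [-0.6  2.2  8.5] turn 1.9
```

```bash
cat > g.py <<'E'
from h import *
s=arm.read_state();m=R.from_quat(s["tool_rot"]).as_matrix();t=np.array(s["eef_pos"]);g=t-m@[0,0,.019]
p=np.load("pose.npy")-[.0015,0,0];c,sn=np.cos(p[2]),np.sin(p[2]);H=np.array([p[0]-sn*.11,p[1]+c*.11])
d=g[:2]-H;dw=np.array([c*d[0]+sn*d[1],-sn*d[0]+c*d[1]]);ga=np.arctan2(-dw[0],-dw[1])
ta=np.arctan2(m[1,0],m[0,0])-p[2]
print("t",round(s["time_s"],2),"gate",round(ga,3),np.degrees(ga).round(1),"r",np.hypot(*d).round(4)*1000,"tool-ang open",(-90-np.degrees(ta)).round(1),"gz",g[2].round(3),"F",np.round(s["wrist_force"],1),"T",np.round(s["wrist_torque"],2),"w",round(s["width"],4),"tilt",m[:,2].round(3),"j",np.round(s["joints"],2))
# F in tool
print("F tool",(m.T@np.array(s["wrist_force"])).round(1))
E
python3 g.py; python3 -m inch '[[0,12,0,5],[-1,12,0,5],[0,12,0,5],[-1,12,0,5]]'; python3 g.py
```

```text
t 14.2 gate -0.019 -1.1 r 140.9 tool-ang open -1.9 gz 0.145 F [-4.5  0.1 -1.5] T [-0.02 -0.62  0.  ] w 0.0166 tilt [-0.056  0.008 -0.998] j [ 0.04  0.38 -0.12  1.13  0.01 -1.58]
F tool [-0.3  4.4  1.7]
time_s: 14.7
eef_pos: [0.5691, 0.1014, 0.1263]
tool_rot: [-0.591, 0.806, 0.019, -0.017]
wrist_force: [-2.5, -1.7, -2.8]
width: 0.0164
t 14.7 gate 0.311 17.8 r 140.0 tool-ang open 18.5 gz 0.145 F [-2.5 -1.7 -2.8] T [-0.18 -0.8   0.49] w 0.0164 tilt [-0.051  0.011 -0.999] j [ 0.06  0.3  -0.23  1.09  0.01 -1.21]
F tool [2.4 1.7 2.9]
```

Tracking the arc well, and the radius is still 140 mm.

```bash
python3 -m inch '[[-1,13,0,5],[0,13,0,5],[-1,13,0,5],[-1,13,0,5]]'; python3 g.py;  python3 -m inch '[[-1,13,0,5],[-1,13,0,5],[-1,13,0,5]]'; python3 g.py
```

```text
time_s: 15.2
eef_pos: [0.5232, 0.1266, 0.1263]
tool_rot: [-0.439, 0.898, 0.015, -0.02]
wrist_force: [-1.1, -0.0, -3.7]
width: 0.0163
t 15.2 gate 0.689 39.5 r 139.1 tool-ang open 38.8 gz 0.145 F [-1.1 -0.  -3.7] T [-0.03 -1.03  0.41] w 0.0163 tilt [-0.048  0.01  -0.999] j [ 0.11  0.23 -0.32  1.07  0.02 -0.8 ]
F tool [0.6 0.7 3.7]
time_s: 15.58
eef_pos: [0.5025, 0.1472, 0.1264]
tool_rot: [-0.312, 0.95, -0.001, -0.019]
wrist_force: [-1.6, -4.0, 0.1]
width: 0.0164
t 15.57 gate 0.903 51.8 r 138.8 tool-ang open 54.5 gz 0.145 F [-1.6 -4.   0.1] T [-0.42 -0.06  0.15] w 0.0164 tilt [-0.035 -0.013 -0.999] j [ 0.17  0.2  -0.35  1.05 -0.01 -0.47]
F tool [ 3.6 -2.3  0. ]
```

```bash
python3 -m inch '[[0,13,0,4],[-1,13,0,4],[0,13,0,5],[-1,13,0,5]]'; python3 g.py
```

```text
time_s: 16.08
eef_pos: [0.4789, 0.1912, 0.1262]
tool_rot: [-0.152, 0.988, -0.007, -0.018]
wrist_force: [-0.7, -4.8, 2.4]
width: 0.0165
t 16.07 gate 1.266 72.5 r 138.4 tool-ang open 73.5 gz 0.145 F [-0.7 -4.8  2.4] T [-0.    0.29 -0.14] w 0.0165 tilt [-0.034 -0.019 -0.999] j [ 0.26  0.19 -0.37  1.05 -0.01 -0.04]
F tool [ 2.2 -4.4 -2.2]
```

```bash
python3 -m inch '[[0,12,0,5],[0,12,0,5],[0,9,0,4]]'; python3 g.py; python3 - <<'E'
from h import *
snap("side","s8",(190,80,370,290),2.8)
E
```

```text
time_s: 16.45
eef_pos: [0.4725, 0.225, 0.1262]
tool_rot: [-0.025, 1.0, -0.007, -0.017]
wrist_force: [-0.7, -2.4, -0.3]
width: 0.0162
t 16.45 gate 1.515 86.8 r 138.0 tool-ang open 88.0 gz 0.145 F [-0.7 -2.4 -0.3] T [ 0.66 -0.07  0.06] w 0.0162 tilt [-0.033 -0.015 -0.999] j [ 0.32  0.2  -0.36  1.05 -0.    0.27]
F tool [ 0.9 -2.3  0.3]
```

View pics/s8.png

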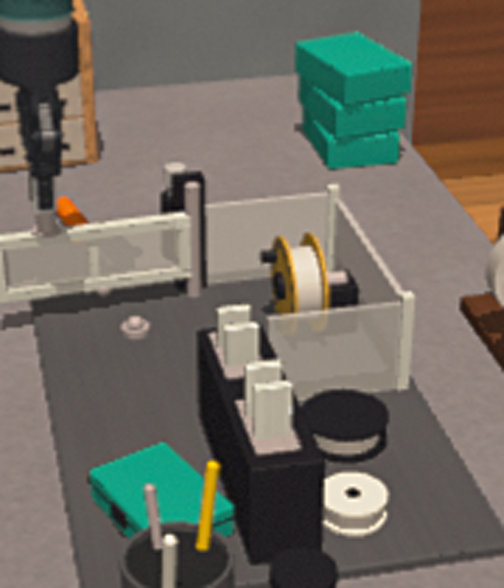

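The gate stands about square to the fence, with the handle still gripped near (45,215). I'll check that it holds.

```bash
python3 -m inch '[[0,0,0,0],[0,0,0,0],[0,0,0,0],[0,0,0,0]]'; python3 g.py; python3 - <<'E'
from h import *
snap("side","s9"); snap("top","t9",(150,100,390,280),3.2)
E
```

```text
time_s: 17.0
eef_pos: [0.4725, 0.2251, 0.1262]
tool_rot: [-0.026, 1.0, -0.006, -0.017]
wrist_force: [-0.3, -1.2, 0.7]
width: 0.0161
t 17.0 gate 1.516 86.9 r 138.0 tool-ang open 88.0 gz 0.145 F [-0.3 -1.2  0.7] T [0.57 0.12 0.06] w 0.0161 tilt [-0.034 -0.013 -0.999] j [ 0.32  0.2  -0.36  1.05 -0.    0.27]
F tool [ 0.4 -1.2 -0.6]
```

View pics/t9.png

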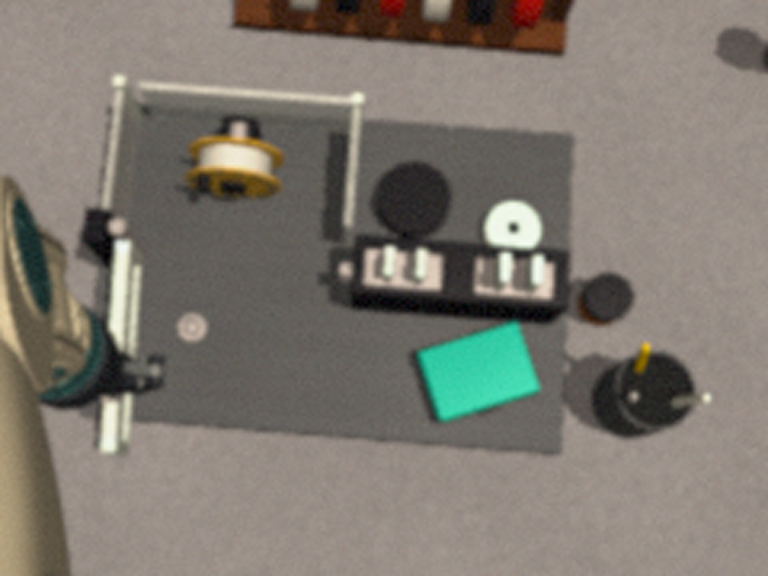

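View pics/s9.png

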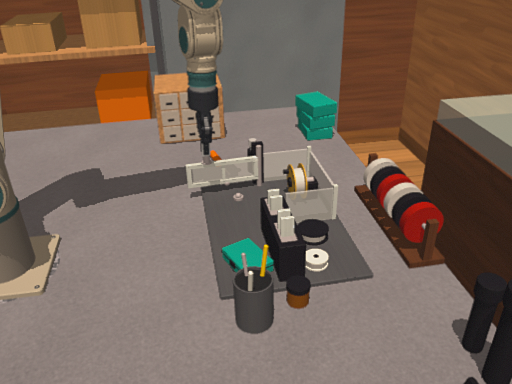

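```bash
python3 -c "
from workcell import job
print(job.job_done())"; python3 g.py
```

```text
the job is handed in; nothing more can be done
None
the job is handed in; nothing more can be done
```

The job is handed in at about 17 s of the 54 s allowed. I squeezed the outer catch fully in, then the inner one, with the gate shut. I then took the gate by its handle, swung it past the detent, and was still gripping it wide open at hand-in.

**What the last checks showed:**
- **Catches:** both stopped hard at about 33 mm, and the tabs line up with the fully-in outlines. That is less than the nominal 36 mm, which I put down to finger flex. An earlier depth reading gave the outer tabs a travel of only 8.4 to 8.8 mm against 10 mm, but their final positions fit fully in.
- **Gate:** about 1.52 rad (87°), worked out from the gripper position. It held steady over half a second, with the handle gripped at about 16 mm and 1 to 2 N at the wrist. At the last check before hand-in the grasp radius read 138 mm against the nominal 140 mm.
- **Other things:** the fly box, both spools, jar and tool cup look unmoved in the final pictures. The arm hides the pump bottle and most of the screwdriver there, so I could not confirm those two; the gripper stayed well above the table throughout.
- **Tool tilt:** the tool leaned up to about 4° off vertical along the way and about 2° at the end, with no effect seen on the grip.

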